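# Sort the solid post from the hollow one

### The job

The two aluminium instrument posts standing on the desk look the same, but one is solid and the other hollow: lift to feel which is which. Stand the solid (heavy) post upright in the rectangular steel tray and the hollow (light) one upright in the round steel tray, and let go of both.

Things in the scene. Friction and masses are not known exactly. Their poses are not given: they have to be found in the camera images.
- post_1_mid (a point): One of two look-alike upright aluminium cylinders, 34 mm in diameter, 70 mm tall, closed at both ends, two thin dark rings, a dark dot on top. One is solid (0.34 to 0.45 kg), the other hollow (0.08 to 0.13 kg); which is which changes from run to run, is not tied to this name and shows only as weight when lifted. This point is its centre, 35 mm above its foot; z is up its axis.
- post_2_mid (a point): One of two look-alike upright aluminium cylinders, 34 mm in diameter, 70 mm tall, closed at both ends, two thin dark rings, a dark dot on top. One is solid (0.34 to 0.45 kg), the other hollow (0.08 to 0.13 kg); which is which changes from run to run, is not tied to this name and shows only as weight when lifted. This point is its centre, 35 mm above its foot; z is up its axis.
- long_tray: Rectangular open steel tray, fixed to the desk, for the solid post: 140 mm along its x, 100 mm along its y, walls 3 mm thick with a rounded rim up to 24 mm high, flat inner floor 3 mm above the desk. Origin at the centre of its underside.
- round_tray: Round open steel tray, fixed to the desk, for the hollow post: 126 mm in diameter, walls 3 mm thick with a rounded rim up to 24 mm high, flat inner floor (about 114 mm across) 3 mm above the desk. Origin at the centre of its underside. (Room: a hood stands at the left, its nearest corner about x 0.55, y 0.30 m; a microscope about x 0.22, y 0.37 m. A straight path 0.40 m up from the left to x 0.42 passes between.)

How it is judged:
By the outcome, as a careful person would: the job done as asked, in the order asked, and still so for the second after the job is handed in, with the robot touching nothing.
It also fails if it takes over 61 s, if anything falls off the work surface, if the arm or the gripper's body presses on something with over 40 N, if the wrist force passes 120 N, or if a joint passes its speed limit or range.

### The arm

A 6-joint arm with a two-finger parallel gripper is mounted at the origin on a cart in front of the work surface, level with it; the furniture and walls round the work are solid. World frame = base frame: x ahead of the robot, y to its left, z up, the work surface at z = 0. Lengths are in m, angles in rad, forces in N, time in s.
With the tool pointing down it reaches from about 0.25 to 0.775 m from the base axis. Payload 4 kg.
Tool frame: the origin (TCP) lies on the centre line of the jaws, within the pads' length; the fingertips stand 8 mm ahead of it and the grasp point (between the pads) lies 11 mm behind it; z points along the fingers, y is the direction in which the jaws open and shut (so a half turn about z gives the same grasp; the last joint's range is limited). The gripper opens to 94 mm and grips with 3 to 60 N. Pads are 16 mm wide; open, the fingers measure 119 mm over their backs; the gripper's body (75 mm by 177 mm) begins 78 mm behind the grasp point.
Start: joints at [-1.346, 0.087, 1.371, -0, 1.684, -0.103], TCP at [0.177, -0.521, 0.214] pointing down, gripper open.
Joint ranges: [-3.1, 3.1], [-0.76, 2.03], [0.27, 2.55], [-1.08, 4.22], [0.17, 2.65], [-2.57, 2.57]. Speed limits (rad/s): [2.79, 2.79, 3.14, 3.14, 3.14, 3.14].

### API

Orientations are given as [roll, pitch, yaw] about the fixed x, y, z axes, in that order (R = Rz(yaw) Ry(pitch) Rx(roll)).
In Python, from bench import * gives the robot as it stands.
- The arm moves only by the tool step_arm, never from a script. Its argument "steps" is a list of rows, each an object of numbers: "jaw": the opening, from 0 (shut) to 1 (fully open); "tx", "ty", "tz": the shift along the tool's x, y, z in m; "ax", "ay", "az": the turn, a rotation vector about the tool's x, y, z in rad. In form: [{"jaw": .., "tx": .., "ty": .., "tz": .., "ax": .., "ay": .., "az": ..}, ...]. A call has 1 to 8 rows; each row is the pose to reach, as a shift and turn from the pose measured when the call began, along the tool's axes at that moment; what a row does not reach only later rows make up. A row lasts 1/10 s, in which the tool goes at most 50 mm and 8.59 degrees, less where a joint would pass 70% of its speed; a pose out of reach is approached as far as the arm can. A call with a gripper value outside its range is refused whole. The fingers move at their own pace and stop on an object; the grip force is fixed at half the most. Time passes only in rows, so rows that repeat a pose let the fingers close. It gives the time, the measured TCP pose, the force and the opening at its end, in the units of the state.
- get_obs(): the state, without advancing time (a new reading comes with each control period).
- snapshot(name): name is "scene" or "top" or "wrist"; returns (picture, depth): 420x560x3 uint8, red, green, blue; 420x560 float32, m along the optical axis (not along the pixel's ray), 0 where there is no reading.
- camera_model(name): a dict with "intrinsics" (3x3 intrinsics, pixels), "origin" and "orientation" of the camera in the world. Camera axes: x right, y down, z forward; pixel columns grow to the right and rows downward; lengths in m; the calibration is good to about 2 mm. The wrist camera is an equidistant fisheye: a pixel r from the principal point sees the ray r / f radians off the axis. A picture is of the moment at which its call begins: read the wrist's pose just before it. camera_model takes no time and is no camera call; for the wrist camera it gives the pose at the moment of the call.
- close_job(): hands the job in, once; it reports no verdict.
Trained networks look in the newest picture that a camera, given by its name, has taken for a name from the list of things; names that differ only in an ending like _2 or _b are one class to them, and where a whole thing is asked for, a point or a joint stands for the part that bears it (a point fixed in the world has none). Each returns a list of dicts, best first, with "confidence" (0 to 1); they miss things now and then, are a little off and sometimes report something else, mostly with a low value. They report only what shows in the picture. A call takes as long as a camera call.
- silhouettes(camera, query): "pixels" (420x560 bool, what is visible of it) and "rect" ([left, top, right, bottom] in pixels, round what is visible of it).
The state is a dict: "time": time; "joint_positions": joint angles; "qvel": joint speeds; "joint_torque": joint torques, N m; "tool_pos": TCP position; "ee_rot": TCP orientation; "wrist_force": force on the tool from outside, world axes, zero at the start; "wrist_torque": the same for the moment, N m; "width": finger opening in m.
Only numpy, scipy, OpenCV 4.12 (cv2) and the standard library are available. Lean on these libraries where they do the work, as an engineer would, in place of code of your own. Each camera call takes 0.05 s, during which the arm holds its last target. There are 200 camera calls.

## Working session

There is one attempt and no reset: what is moved stays moved. The work goes in short steps, Python scripts to look and compute and a tool call to move; the robot and the scene stay as the last step left them, time stands still between calls to the robot, and variables do not carry over. Pictures are saved under pics/ and viewed, about 8 in all and at most 12, crops included, and the job is handed in when it is done.

Besides the shell and the picture viewer there is one more tool, called after "Call:" in YAML: its name, and indented under it one key for each argument. step_arm: Moves the arm, as the interface text tells. Its arguments: {"type":"object","properties":{"steps":{"type":"array"}},"required":["steps"]}

```bash
mkdir -p pics; cat > h.py <<'E'
from bench import *
import numpy as np, cv2
def pts(cam, depth, mask):
    m=camera_model(cam); K=np.array(m["intrinsics"]); 
    R=np.array(m["orientation"]); 
    if R.shape!=(3,3):
        from scipy.spatial.transform import Rotation as Ro
        R=Ro.from_euler('xyz',R).as_matrix()
    v,u=np.nonzero(mask&(depth>0)); d=depth[v,u]
    c=np.stack([(u-K[0,2])/K[0,0]*d,(v-K[1,2])/K[1,1]*d,d],1)
    return c@R.T+np.array(m["origin"])
E
python3 - <<'E'
from h import *
o=get_obs(); print({k:np.round(v,3) for k,v in o.items()})
ims=[]
for c in("top","scene"):
    p,d=snapshot(c); ims.append(p); cv2.imwrite(f"pics/{c}0.png",p[:,:,::-1]); print(c,camera_model(c)["origin"],camera_model(c)["orientation"])
    for q in("post_1_mid","long_tray","round_tray"):
        for s in silhouettes(c,q):
            P=pts(c,d,s["pixels"]); 
            print(c,q,round(s["confidence"],2),np.round(s["rect"]),len(P),end=' ')
            if len(P):
                lo,hi=np.percentile(P,[2,98],axis=0); print(lo.round(3),hi.round(3),((lo+hi)/2).round(3))
                if q!="post_1_mid": r=cv2.minAreaRect(P[:,:2].astype(np.float32)); print(r)
                else: t=P[P[:,2]>hi[2]-.006]; print("top",t.mean(0).round(4),len(t))
E
```

```text
{'time': np.float64(0.0), 'joint_positions': array([-1.346,  0.088,  1.372, -0.   ,  1.684, -0.103]), 'qvel': array([ 0.001, -0.001,  0.   ,  0.001,  0.001,  0.001]), 'joint_torque': array([-2.0000e-03, -3.4019e+01, -3.0243e+01,  7.2000e-02,  3.3000e-02,
       -0.0000e+00]), 'tool_pos': array([ 0.177, -0.52 ,  0.212]), 'ee_rot': array([-3.139, -0.   ,  0.328]), 'wrist_force': array([0.678, 0.728, 0.237]), 'wrist_torque': array([-0.002, -0.029, -0.072]), 'width': np.float64(0.094)}
top [ 0.46789208 -0.08531096  0.9682106 ] [-3.03472511 -0.00371913 -1.56919495]
top post_1_mid 0.55 [251. 159. 270. 184.] 371 [ 0.617 -0.067  0.003] [ 0.65  -0.036  0.074] [ 0.634 -0.052  0.038]
top [ 0.6337 -0.0513  0.0707] 263
top round_tray 0.89 [350. 206. 414. 271.] 3499 [ 0.455 -0.337  0.001] [ 0.569 -0.225  0.026] [ 0.512 -0.281  0.013]
((0.5110875964164734, -0.27891474962234497), (0.12328986823558807, 0.1247984766960144), 51.16775894165039)
scene [ 0.45017965 -0.47986033  0.78356832] [-2.63139119 -0.01291771 -0.29476304]
scene post_1_mid 0.81 [289. 185. 313. 213.] 450 [ 0.618 -0.07   0.   ] [ 0.663 -0.021  0.072] [ 0.64  -0.045  0.036]
top [ 0.634  -0.0538  0.0691] 183
scene long_tray 0.83 [217. 138. 280. 184.] 2626 [ 0.492  0.03  -0.   ] [0.633 0.148 0.025] [0.563 0.089 0.012]
((0.5640164613723755, 0.09960024058818817), (0.12303660064935684, 0.14663845300674438), 76.23712921142578)
```

View pics/top0.png

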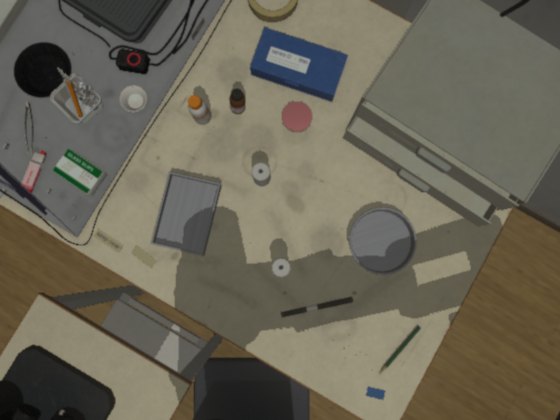

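View pics/scene0.png

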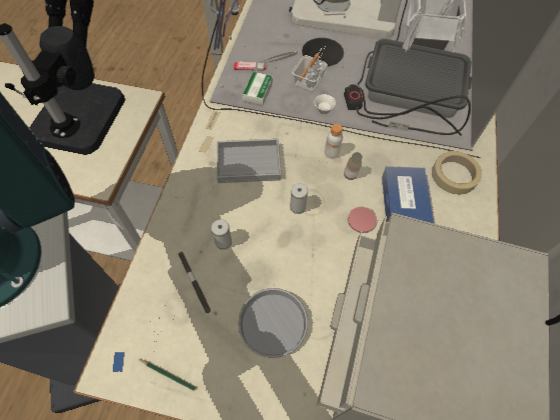

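The top picture shows post A at (261,171), post B at (281,267), the rectangular tray at (187,212), the round tray at (381,240), and the hood at the right, starting at about (347,135) to (493,215). The scene view agrees. Next I measure post B, the tray axes and the hood.

```bash
python3 - <<'E'
from h import *
D={}
for c in("top","scene"):
    p,d=snapshot(c); full=np.ones(d.shape,bool)
    P=pts(c,d,full); D[c]=P
    def near(x,y,r,z0,z1):
        return P[(np.hypot(P[:,0]-x,P[:,1]-y)<r)&(P[:,2]>z0)&(P[:,2]<z1)]
    for x,y in((.634,-.052),(.45,-.09)):
        t=near(x,y,.08,.064,.078); print(c,"post",np.round([t[:,0].min()/2+t[:,0].max()/2,t[:,1].min()/2+t[:,1].max()/2],4),t.mean(0).round(4),len(t),np.ptp(t,axis=0).round(3))
    for n,x,y,r in(("long",.56,.09,.11),("round",.512,-.281,.075)):
        t=near(x,y,r,.015,.027); print(c,n,len(t),cv2.minAreaRect(t[:,:2].astype(np.float32)))
    hd=P[(P[:,2]>.04)&(P[:,1]<-.15)&(P[:,0]>.3)&(P[:,0]<.9)]
    for x in np.arange(.4,.9,.04):
        s=hd[(abs(hd[:,0]-x)<.02)]
        if len(s)>5: i=s[:,1].argmax(); print(" hood x%.2f ymax %.3f z%.2f zmax %.2f"%(x,s[i,1],s[i,2],s[:,2].max()))
    g=P[(P[:,2]>.04)&(P[:,1]>0)&(P[:,0]<.45)&(P[:,0]>.1)]
    if len(g): print("left stuff",g.min(0).round(2),g.max(0).round(2))
E
```

```text
top post [ 0.6338 -0.052 ] [ 0.6333 -0.0516  0.0706] 279 [0.033 0.033 0.01 ]
top post [ 0.4618 -0.0885] [ 0.4619 -0.0885  0.0709] 289 [0.034 0.032 0.01 ]
top long 581 ((0.5624784231185913, 0.09085694700479507), (0.10152621567249298, 0.14099477231502533), 77.01214599609375)
top round 508 ((0.5116130113601685, -0.27970993518829346), (0.12377721071243286, 0.12429600208997726), 0.06002967432141304)
 hood x0.52 ymax -0.429 z0.13 zmax 0.13
 hood x0.56 ymax -0.369 z0.13 zmax 0.21
 hood x0.60 ymax -0.291 z0.11 zmax 0.21
 hood x0.64 ymax -0.248 z0.11 zmax 0.21
 hood x0.68 ymax -0.199 z0.13 zmax 0.21
 hood x0.72 ymax -0.205 z0.12 zmax 0.21
 hood x0.76 ymax -0.222 z0.21 zmax 0.21
 hood x0.80 ymax -0.151 z0.04 zmax 0.21
 hood x0.84 ymax -0.151 z0.04 zmax 0.28
 hood x0.88 ymax -0.151 z0.04 zmax 0.22
left stuff [0.19 0.   0.04] [0.27 0.39 0.17]
scene post [ 0.6343 -0.0526] [ 0.6336 -0.0537  0.069 ] 196 [0.032 0.033 0.009]
scene post [ 0.4622 -0.0886] [ 0.4621 -0.0905  0.069 ] 230 [0.033 0.035 0.01 ]
scene long 506 ((0.5634104013442993, 0.09060345590114594), (0.10427157580852509, 0.14006257057189941), 76.98072814941406)
scene round 570 ((0.5106774568557739, -0.2798182964324951), (0.12467778474092484, 0.1255112588405609), 72.05408477783203)
 hood x0.52 ymax -0.429 z0.12 zmax 0.13
 hood x0.56 ymax -0.370 z0.10 zmax 0.21
 hood x0.60 ymax -0.292 z0.11 zmax 0.21
 hood x0.64 ymax -0.251 z0.10 zmax 0.21
 hood x0.68 ymax -0.200 z0.10 zmax 0.21
 hood x0.72 ymax -0.204 z0.08 zmax 0.21
 hood x0.76 ymax -0.224 z0.20 zmax 0.21
 hood x0.80 ymax -0.252 z0.20 zmax 0.21
 hood x0.84 ymax -0.150 z0.04 zmax 0.25
 hood x0.88 ymax -0.151 z0.04 zmax 0.21
left stuff [0.13 0.   0.04] [0.32 0.47 0.36]
```

```bash
cat > g.py <<'E'
import sys
from h import *
from scipy.spatial.transform import Rotation as Ro
def goal(x,y,z,yaw):
    o=get_obs(); R=Ro.from_euler('xyz',o["ee_rot"]); G=Ro.from_euler('xyz',[np.pi,0,yaw])
    print("t",o["time"].round(2),"pos",o["tool_pos"].round(4),"rpy",o["ee_rot"].round(3),"q",o["joint_positions"].round(2),"F",o["wrist_force"].round(2),"w",round(float(o["width"]),4))
    print("goal",x,y,z,yaw,"-> t",R.inv().apply(np.array([x,y,z])-o["tool_pos"]).round(4),"a",(R.inv()*G).as_rotvec().round(4))
if __name__=="__main__":
    a=list(map(float,sys.argv[1:]))
    for i in range(0,len(a),4): goal(*a[i:i+4])
E
python3 g.py .462 -.0888 .15 0
```

```text
Traceback (most recent call last):
  File "g.py", line 10, in <module>
    for i in range(0,len(a),4): goal(*a[i:i+4])
                                ~~~~^^^^^^^^^^^
  File "g.py", line 6, in goal
    print("t",o["time"].round(2),"pos",o["tool_pos"].round(4),"rpy",o["ee_rot"].round(3),"q",o["joint_positions"].round(2),"F",o["wrist_force"].round(2),"w",round(float(o["width"]),4))
              ^^^^^^^^^^^^^^^
AttributeError: 'float' object has no attribute 'round'
```

```bash
sed -i 's/o\["time"\].round(2)/round(float(o["time"]),2)/' g.py; python3 g.py .462 -.0888 .15 0
```

```text
t 0.5 pos [ 0.1771 -0.5207  0.2134] rpy [-3.142 -0.     0.328] q [-1.35  0.09  1.37  0.    1.68 -0.1 ] F [-0.41 -0.6   0.02] w 0.094
goal 0.462 -0.0888 0.15 0.0 -> t [ 0.4088 -0.3172  0.0635] a [-0.     -0.      0.3278]
```

Call:
step_arm:
  steps:
    - {"jaw": 1, "tx": 0.408, "ty": -0.317, "tz": 0, "ax": 0, "ay": 0, "az": 0.328}
    - {"jaw": 1, "tx": 0.408, "ty": -0.317, "tz": 0, "ax": 0, "ay": 0, "az": 0.328}
    - {"jaw": 1, "tx": 0.408, "ty": -0.317, "tz": 0, "ax": 0, "ay": 0, "az": 0.328}
    - {"jaw": 1, "tx": 0.408, "ty": -0.317, "tz": 0, "ax": 0, "ay": 0, "az": 0.328}
    - {"jaw": 1, "tx": 0.408, "ty": -0.317, "tz": 0, "ax": 0, "ay": 0, "az": 0.328}
    - {"jaw": 1, "tx": 0.408, "ty": -0.317, "tz": 0, "ax": 0, "ay": 0, "az": 0.328}
    - {"jaw": 1, "tx": 0.408, "ty": -0.317, "tz": 0, "ax": 0, "ay": 0, "az": 0.328}
    - {"jaw": 1, "tx": 0.408, "ty": -0.317, "tz": 0, "ax": 0, "ay": 0, "az": 0.328}

```text
time: 1.3
tool_pos: [0.3968, -0.1865, 0.2139]
ee_rot: [3.141, -0.001, -0.0]
wrist_force: [0.5, -0.5, 0.7]
width: 0.0936
```

```bash
python3 g.py .462 -.0888 .15 0
```

```text
t 1.3 pos [ 0.3968 -0.1865  0.2139] rpy [ 3.141e+00 -1.000e-03 -0.000e+00] q [-0.57 -0.17  1.61 -0.    1.69  1.  ] F [ 0.52 -0.45  0.73] w 0.0936
goal 0.462 -0.0888 0.15 0.0 -> t [ 0.0651 -0.0978  0.0639] a [ 0.0008 -0.0011 -0.0005]
```

Call:
step_arm:
  steps:
    - {"jaw": 1, "tx": 0.065, "ty": -0.098, "tz": 0.0, "ax": 0, "ay": 0, "az": 0}
    - {"jaw": 1, "tx": 0.065, "ty": -0.098, "tz": 0.0, "ax": 0, "ay": 0, "az": 0}
    - {"jaw": 1, "tx": 0.065, "ty": -0.098, "tz": 0.0, "ax": 0, "ay": 0, "az": 0}
    - {"jaw": 1, "tx": 0.065, "ty": -0.098, "tz": 0.04, "ax": 0, "ay": 0, "az": 0}
    - {"jaw": 1, "tx": 0.065, "ty": -0.098, "tz": 0.08, "ax": 0, "ay": 0, "az": 0}
    - {"jaw": 1, "tx": 0.065, "ty": -0.098, "tz": 0.1, "ax": 0, "ay": 0, "az": 0}
    - {"jaw": 1, "tx": 0.065, "ty": -0.098, "tz": 0.1, "ax": 0, "ay": 0, "az": 0}

```text
time: 2.0
tool_pos: [0.4594, -0.0876, 0.1101]
ee_rot: [-3.14, 0.006, -0.0]
wrist_force: [0.1, -0.8, 0.1]
width: 0.0939
```

```bash
python3 g.py .462 -.0888 .036 0; python3 -c "
from h import *
p,d=snapshot('wrist');cv2.imwrite('pics/w1.png',p[:,:,::-1])"
```

```text
t 2.0 pos [ 0.4594 -0.0876  0.1101] rpy [-3.14   0.006 -0.   ] q [-0.31 -0.05  1.71 -0.    1.48  1.26] F [ 0.05 -0.79  0.12] w 0.0939
goal 0.462 -0.0888 0.036 0.0 -> t [0.0031 0.0013 0.0741] a [-0.0016  0.0065 -0.0001]
```

View pics/w1.png

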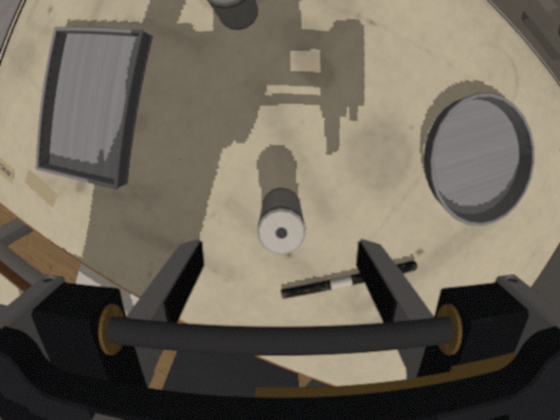

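The wrist view shows the post top at (281,231), centred between the fingertips at about (197,250) and (367,250). I descend and grip.

Call:
step_arm:
  steps:
    - {"jaw": 1, "tx": 0.003, "ty": 0.001, "tz": 0.03, "ax": 0, "ay": 0.006, "az": 0}
    - {"jaw": 1, "tx": 0.003, "ty": 0.001, "tz": 0.06, "ax": 0, "ay": 0.006, "az": 0}
    - {"jaw": 1, "tx": 0.003, "ty": 0.001, "tz": 0.074, "ax": 0, "ay": 0.006, "az": 0}
    - {"jaw": 1, "tx": 0.003, "ty": 0.001, "tz": 0.074, "ax": 0, "ay": 0.006, "az": 0}
    - {"jaw": 0.2, "tx": 0.003, "ty": 0.001, "tz": 0.074, "ax": 0, "ay": 0.006, "az": 0}
    - {"jaw": 0.2, "tx": 0.003, "ty": 0.001, "tz": 0.074, "ax": 0, "ay": 0.006, "az": 0}
    - {"jaw": 0.2, "tx": 0.003, "ty": 0.001, "tz": 0.074, "ax": 0, "ay": 0.006, "az": 0}
    - {"jaw": 0.2, "tx": 0.003, "ty": 0.001, "tz": 0.074, "ax": 0, "ay": 0.006, "az": 0}

```text
time: 2.85
tool_pos: [0.4646, -0.0895, 0.0398]
ee_rot: [3.141, -0.006, -0.0]
wrist_force: [-1.0, 0.2, 0.2]
width: 0.0654
```

Call:
step_arm:
  steps:
    - {"jaw": 0, "tx": 0, "ty": 0, "tz": 0, "ax": 0, "ay": 0, "az": 0}
    - {"jaw": 0, "tx": 0, "ty": 0, "tz": 0, "ax": 0, "ay": 0, "az": 0}
    - {"jaw": 0, "tx": 0, "ty": 0, "tz": 0, "ax": 0, "ay": 0, "az": 0}
    - {"jaw": 0, "tx": 0, "ty": 0, "tz": 0, "ax": 0, "ay": 0, "az": 0}
    - {"jaw": 0, "tx": 0, "ty": 0, "tz": 0, "ax": 0, "ay": 0, "az": 0}

```text
time: 3.35
tool_pos: [0.4646, -0.0894, 0.0398]
ee_rot: [3.141, -0.006, -0.0]
wrist_force: [0.2, 0.8, 0.2]
width: 0.0338
```

```bash
python3 g.py .462 -.0888 .1 0
```

```text
t 3.35 pos [ 0.4646 -0.0894  0.0398] rpy [ 3.141 -0.006 -0.   ] q [-0.31  0.02  1.8   0.    1.32  1.26] F [0.22 0.77 0.18] w 0.0338
goal 0.462 -0.0888 0.1 0.0 -> t [-0.0022 -0.0006 -0.0602] a [ 0.0002 -0.0059 -0.0004]
```

Gripped (width 34 mm). I lift it and average the force reading.

Call:
step_arm:
  steps:
    - {"jaw": 0, "tx": 0, "ty": 0, "tz": -0.03, "ax": 0, "ay": 0, "az": 0}
    - {"jaw": 0, "tx": 0, "ty": 0, "tz": -0.06, "ax": 0, "ay": -0.003, "az": 0}
    - {"jaw": 0, "tx": 0, "ty": 0, "tz": -0.06, "ax": 0, "ay": -0.006, "az": 0}
    - {"jaw": 0, "tx": 0, "ty": 0, "tz": -0.06, "ax": 0, "ay": -0.006, "az": 0}
    - {"jaw": 0, "tx": 0, "ty": 0, "tz": -0.06, "ax": 0, "ay": -0.006, "az": 0}
    - {"jaw": 0, "tx": 0, "ty": 0, "tz": -0.06, "ax": 0, "ay": -0.006, "az": 0}
    - {"jaw": 0, "tx": 0, "ty": 0, "tz": -0.06, "ax": 0, "ay": -0.006, "az": 0}

```text
time: 4.05
tool_pos: [0.4633, -0.0891, 0.0983]
ee_rot: [-3.141, 0.003, -0.0]
wrist_force: [0.5, 0.1, -1.3]
width: 0.0341
```

```bash
cat > f.py <<'E'
from h import *
F=[]
for i in range(8): snapshot("wrist"); F.append(get_obs()["wrist_force"])
F=np.array(F); print("F",F.mean(0).round(2),F.std(0).round(2))
E
python3 f.py; python3 g.py .563 .091 .1 0 .462 -.0888 .039 0
```

```text
F [ 0.15 -0.13 -1.33] [0.42 0.44 0.65]
t 4.45 pos [ 0.4643 -0.0893  0.0998] rpy [ 3.141 -0.    -0.   ] q [-0.31 -0.03  1.72 -0.    1.45  1.26] F [ 0.88 -0.46 -1.34] w 0.034
goal 0.563 0.091 0.1 0.0 -> t [ 0.0987 -0.1804 -0.0002] a [ 0.0003 -0.0001 -0.0003]
t 4.45 pos [ 0.4643 -0.0893  0.0998] rpy [ 3.141 -0.    -0.   ] q [-0.31 -0.03  1.72 -0.    1.45  1.26] F [ 0.88 -0.46 -1.34] w 0.034
goal 0.462 -0.0888 0.039 0.0 -> t [-0.0023 -0.0006  0.0608] a [ 0.0003 -0.0001 -0.0003]
```

Weight is about 1.4 N, so this is the hollow post. The solid one is named first, so I put this one back and fetch the other.

Call:
step_arm:
  steps:
    - {"jaw": 0, "tx": 0, "ty": 0, "tz": 0.03, "ax": 0, "ay": 0, "az": 0}
    - {"jaw": 0, "tx": 0, "ty": 0, "tz": 0.05, "ax": 0, "ay": 0, "az": 0}
    - {"jaw": 0, "tx": 0, "ty": 0, "tz": 0.06, "ax": 0, "ay": 0, "az": 0}
    - {"jaw": 0, "tx": 0, "ty": 0, "tz": 0.06, "ax": 0, "ay": 0, "az": 0}
    - {"jaw": 0, "tx": 0, "ty": 0, "tz": 0.06, "ax": 0, "ay": 0, "az": 0}
    - {"jaw": 0, "tx": 0, "ty": 0, "tz": 0.06, "ax": 0, "ay": 0, "az": 0}
    - {"jaw": 0, "tx": 0, "ty": 0, "tz": 0.06, "ax": 0, "ay": 0, "az": 0}

```text
time: 5.15
tool_pos: [0.4645, -0.0894, 0.0401]
ee_rot: [3.141, -0.001, -0.0]
wrist_force: [-0.3, -0.2, -1.4]
width: 0.0341
```

```bash
python3 g.py .462 -.0888 .1 0
```

```text
t 5.15 pos [ 0.4645 -0.0894  0.0401] rpy [ 3.141e+00 -1.000e-03 -0.000e+00] q [-0.31  0.02  1.8  -0.    1.33  1.26] F [-0.34 -0.23 -1.42] w 0.0341
goal 0.462 -0.0888 0.1 0.0 -> t [-0.0024 -0.0006 -0.0599] a [ 0.0005 -0.0006 -0.0003]
```

Call:
step_arm:
  steps:
    - {"jaw": 0, "tx": 0, "ty": 0, "tz": 0.001, "ax": 0, "ay": 0, "az": 0}
    - {"jaw": 1, "tx": 0, "ty": 0, "tz": 0.001, "ax": 0, "ay": 0, "az": 0}
    - {"jaw": 1, "tx": 0, "ty": 0, "tz": 0.001, "ax": 0, "ay": 0, "az": 0}
    - {"jaw": 1, "tx": 0, "ty": 0, "tz": 0.001, "ax": 0, "ay": 0, "az": 0}
    - {"jaw": 1, "tx": 0, "ty": 0, "tz": -0.02, "ax": 0, "ay": 0, "az": 0}
    - {"jaw": 1, "tx": 0, "ty": 0, "tz": -0.06, "ax": 0, "ay": 0, "az": 0}
    - {"jaw": 1, "tx": 0, "ty": 0, "tz": -0.1, "ax": 0, "ay": 0, "az": 0}
    - {"jaw": 1, "tx": 0, "ty": 0, "tz": -0.1, "ax": 0, "ay": 0, "az": 0}

```text
time: 5.95
tool_pos: [0.4683, -0.0906, 0.147]
ee_rot: [3.137, -0.013, -0.0]
wrist_force: [0.8, -0.6, 0.4]
width: 0.0864
```

```bash
python3 g.py .634 -.0522 .13 0
```

```text
t 5.95 pos [ 0.4683 -0.0906  0.147 ] rpy [ 3.137 -0.013 -0.   ] q [-0.31 -0.06  1.66 -0.    1.54  1.26] F [ 0.78 -0.62  0.44] w 0.0864
goal 0.634 -0.0522 0.13 0.0 -> t [ 0.1654 -0.0385  0.0191] a [ 0.0045 -0.0133 -0.0003]
```

Call:
step_arm:
  steps:
    - {"jaw": 1, "tx": 0.165, "ty": -0.038, "tz": 0.005, "ax": 0.004, "ay": -0.013, "az": 0}
    - {"jaw": 1, "tx": 0.165, "ty": -0.038, "tz": 0.005, "ax": 0.004, "ay": -0.013, "az": 0}
    - {"jaw": 1, "tx": 0.165, "ty": -0.038, "tz": 0.005, "ax": 0.004, "ay": -0.013, "az": 0}
    - {"jaw": 1, "tx": 0.165, "ty": -0.038, "tz": 0.005, "ax": 0.004, "ay": -0.013, "az": 0}
    - {"jaw": 1, "tx": 0.165, "ty": -0.038, "tz": 0.005, "ax": 0.004, "ay": -0.013, "az": 0}
    - {"jaw": 1, "tx": 0.165, "ty": -0.038, "tz": 0.005, "ax": 0.004, "ay": -0.013, "az": 0}

```text
time: 6.55
tool_pos: [0.6327, -0.0526, 0.1427]
ee_rot: [3.141, 0.002, 0.0]
wrist_force: [-0.2, -0.4, 0.9]
width: 0.0942
```

```bash
python3 - <<'E'
from h import *
p,d=snapshot('wrist'); cv2.imwrite('pics/w2.png',p[:,:,::-1])
for c in("top","scene"):
    p,d=snapshot(c);P=pts(c,d,np.ones(d.shape,bool))
    for x,y in((.634,-.052),(.464,-.09)):
        t=P[(np.hypot(P[:,0]-x,P[:,1]-y)<.03)&(abs(P[:,2]-.07)<.006)]; print(c,len(t),t.mean(0).round(4) if len(t) else '')
E
python3 g.py .634 -.0522 .04 0
```

```text
top 179 [ 0.6283 -0.0515  0.0705]
top 272 [ 0.4611 -0.0906  0.0708]
scene 178 [ 0.6321 -0.0534  0.069 ]
scene 230 [ 0.4617 -0.0916  0.0691]
t 6.7 pos [ 0.6322 -0.0531  0.1441] rpy [ 3.141e+00  0.000e+00 -1.000e-03] q [-0.17  0.3   1.26 -0.    1.58  1.4 ] F [-0.56 -0.38 -0.9 ] w 0.0938
goal 0.634 -0.0522 0.04 0.0 -> t [ 0.0018 -0.0009  0.1041] a [ 0.0006  0.0002 -0.001 ]
```

View pics/w2.png

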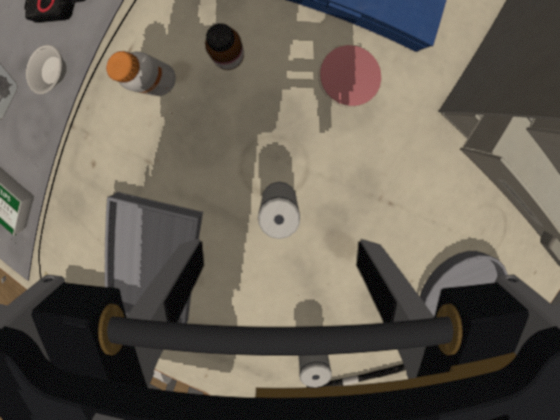

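Post A's top is at (279,217), centred between the open fingers. Post B still stands at (316,376). I descend on A.

Call:
step_arm:
  steps:
    - {"jaw": 1, "tx": 0.002, "ty": -0.001, "tz": 0.04, "ax": 0, "ay": 0, "az": 0}
    - {"jaw": 1, "tx": 0.002, "ty": -0.001, "tz": 0.08, "ax": 0, "ay": 0, "az": 0}
    - {"jaw": 1, "tx": 0.002, "ty": -0.001, "tz": 0.105, "ax": 0, "ay": 0, "az": 0}
    - {"jaw": 1, "tx": 0.002, "ty": -0.001, "tz": 0.105, "ax": 0, "ay": 0, "az": 0}
    - {"jaw": 1, "tx": 0.002, "ty": -0.001, "tz": 0.105, "ax": 0, "ay": 0, "az": 0}
    - {"jaw": 0, "tx": 0.002, "ty": -0.001, "tz": 0.105, "ax": 0, "ay": 0, "az": 0}
    - {"jaw": 0, "tx": 0.002, "ty": -0.001, "tz": 0.105, "ax": 0, "ay": 0, "az": 0}
    - {"jaw": 0, "tx": 0.002, "ty": -0.001, "tz": 0.105, "ax": 0, "ay": 0, "az": 0}

```text
time: 7.5
tool_pos: [0.6353, -0.0523, 0.0412]
ee_rot: [3.14, -0.003, -0.001]
wrist_force: [-0.7, 0.0, -0.7]
width: 0.0736
```

Call:
step_arm:
  steps:
    - {"jaw": 0, "tx": 0, "ty": 0, "tz": 0, "ax": 0, "ay": 0, "az": 0}
    - {"jaw": 0, "tx": 0, "ty": 0, "tz": 0, "ax": 0, "ay": 0, "az": 0}
    - {"jaw": 0, "tx": 0, "ty": 0, "tz": 0, "ax": 0, "ay": 0, "az": 0}
    - {"jaw": 0, "tx": 0, "ty": 0, "tz": 0, "ax": 0, "ay": 0, "az": 0}
    - {"jaw": 0, "tx": 0, "ty": 0, "tz": 0, "ax": 0, "ay": 0, "az": 0}

```text
time: 8.0
tool_pos: [0.6352, -0.0521, 0.0411]
ee_rot: [3.141, -0.003, -0.001]
wrist_force: [-0.2, 0.7, -0.9]
width: 0.0342
```

Call:
step_arm:
  steps:
    - {"jaw": 0, "tx": 0, "ty": 0, "tz": -0.03, "ax": 0, "ay": 0, "az": 0}
    - {"jaw": 0, "tx": 0, "ty": 0, "tz": -0.06, "ax": 0, "ay": 0, "az": 0}
    - {"jaw": 0, "tx": 0, "ty": 0, "tz": -0.07, "ax": 0, "ay": 0, "az": 0}
    - {"jaw": 0, "tx": 0, "ty": 0, "tz": -0.07, "ax": 0, "ay": 0, "az": 0}
    - {"jaw": 0, "tx": 0, "ty": 0, "tz": -0.07, "ax": 0, "ay": 0, "az": 0}
    - {"jaw": 0, "tx": 0, "ty": 0, "tz": -0.07, "ax": 0, "ay": 0, "az": 0}
    - {"jaw": 0, "tx": 0, "ty": 0, "tz": -0.07, "ax": 0, "ay": 0, "az": 0}

```text
time: 8.7
tool_pos: [0.6339, -0.0519, 0.1088]
ee_rot: [-3.142, 0.001, -0.001]
wrist_force: [0.4, -0.1, -4.1]
width: 0.0343
```

```bash
python3 f.py; python3 g.py .563 .091 .11 0
```

```text
F [-0.15  0.13 -3.44] [0.6  0.53 0.25]
t 9.1 pos [ 0.635  -0.052   0.1111] rpy [ 3.141e+00 -3.000e-03 -1.000e-03] q [-0.17  0.32  1.31 -0.    1.52  1.4 ] F [-0.29 -0.58 -3.36] w 0.0341
goal 0.563 0.091 0.11 0.0 -> t [-0.0722 -0.1429  0.0008] a [ 0.0006 -0.0029 -0.0009]
```

About 3.5 N, so this is the solid post. I carry it to the rectangular tray.

Call:
step_arm:
  steps:
    - {"jaw": 0, "tx": -0.02, "ty": -0.04, "tz": 0, "ax": 0, "ay": -0.003, "az": 0}
    - {"jaw": 0, "tx": -0.04, "ty": -0.08, "tz": 0, "ax": 0, "ay": -0.003, "az": 0}
    - {"jaw": 0, "tx": -0.06, "ty": -0.12, "tz": 0, "ax": 0, "ay": -0.003, "az": 0}
    - {"jaw": 0, "tx": -0.072, "ty": -0.143, "tz": 0, "ax": 0, "ay": -0.003, "az": 0}
    - {"jaw": 0, "tx": -0.072, "ty": -0.143, "tz": 0, "ax": 0, "ay": -0.003, "az": 0}
    - {"jaw": 0, "tx": -0.072, "ty": -0.143, "tz": 0.02, "ax": 0, "ay": -0.003, "az": 0}
    - {"jaw": 0, "tx": -0.072, "ty": -0.143, "tz": 0.04, "ax": 0, "ay": -0.003, "az": 0}
    - {"jaw": 0, "tx": -0.072, "ty": -0.143, "tz": 0.05, "ax": 0, "ay": -0.003, "az": 0}

```text
time: 9.9
tool_pos: [0.5626, 0.0903, 0.059]
ee_rot: [3.14, 0.003, -0.001]
wrist_force: [-0.6, 0.0, -4.5]
width: 0.034
```

```bash
python3 g.py .563 .091 .0445 0
```

```text
t 9.9 pos [0.5626 0.0903 0.059 ] rpy [ 3.14e+00  3.00e-03 -1.00e-03] q [ 0.06  0.21  1.54 -0.    1.39  1.63] F [-0.6   0.04 -4.48] w 0.034
goal 0.563 0.091 0.0445 0.0 -> t [ 0.0004 -0.0008  0.0145] a [ 0.0013  0.0025 -0.0015]
```

Call:
step_arm:
  steps:
    - {"jaw": 0, "tx": 0, "ty": 0, "tz": 0.008, "ax": 0, "ay": 0.002, "az": 0}
    - {"jaw": 0, "tx": 0, "ty": 0, "tz": 0.012, "ax": 0, "ay": 0.002, "az": 0}
    - {"jaw": 0, "tx": 0, "ty": 0, "tz": 0.014, "ax": 0, "ay": 0.002, "az": 0}
    - {"jaw": 0, "tx": 0, "ty": 0, "tz": 0.015, "ax": 0, "ay": 0.002, "az": 0}
    - {"jaw": 0, "tx": 0, "ty": 0, "tz": 0.015, "ax": 0, "ay": 0.002, "az": 0}
    - {"jaw": 0, "tx": 0, "ty": 0, "tz": 0.015, "ax": 0, "ay": 0.002, "az": 0}

```text
time: 10.5
tool_pos: [0.5631, 0.0903, 0.0447]
ee_rot: [3.14, -0.001, -0.001]
wrist_force: [0.1, 0.2, -3.7]
width: 0.0343
```

```bash
python3 g.py .563 .091 .0435 0
```

```text
t 10.5 pos [0.5631 0.0903 0.0447] rpy [ 3.14e+00 -1.00e-03 -1.00e-03] q [ 0.06  0.22  1.56 -0.    1.36  1.63] F [ 0.11  0.18 -3.73] w 0.0343
goal 0.563 0.091 0.0435 0.0 -> t [-0.0001 -0.0007  0.0012] a [ 0.0012 -0.0008 -0.0015]
```

Call:
step_arm:
  steps:
    - {"jaw": 0, "tx": 0, "ty": 0, "tz": 0.001, "ax": 0, "ay": 0, "az": 0}
    - {"jaw": 0, "tx": 0, "ty": 0, "tz": 0.001, "ax": 0, "ay": 0, "az": 0}
    - {"jaw": 0.7, "tx": 0, "ty": 0, "tz": 0.001, "ax": 0, "ay": 0, "az": 0}
    - {"jaw": 0.7, "tx": 0, "ty": 0, "tz": 0.001, "ax": 0, "ay": 0, "az": 0}
    - {"jaw": 0.7, "tx": 0, "ty": 0, "tz": 0.001, "ax": 0, "ay": 0, "az": 0}
    - {"jaw": 0.7, "tx": 0, "ty": 0, "tz": -0.03, "ax": 0, "ay": 0, "az": 0}
    - {"jaw": 0.7, "tx": 0, "ty": 0, "tz": -0.07, "ax": 0, "ay": 0, "az": 0}
    - {"jaw": 1, "tx": 0, "ty": 0, "tz": -0.1, "ax": 0, "ay": 0, "az": 0}

```text
time: 11.3
tool_pos: [0.5636, 0.0904, 0.1474]
ee_rot: [3.141, -0.003, -0.001]
wrist_force: [0.8, 0.2, 0.1]
width: 0.0707
```

```bash
python3 g.py .463 -.0905 .14 -.3
```

```text
t 11.3 pos [0.5636 0.0904 0.1474] rpy [ 3.141e+00 -3.000e-03 -1.000e-03] q [ 0.06  0.15  1.43 -0.    1.56  1.63] F [0.85 0.21 0.12] w 0.0707
goal 0.463 -0.0905 0.14 -0.3 -> t [-0.1004  0.1811  0.0073] a [ 0.0006 -0.0035  0.2985]
```

Call:
step_arm:
  steps:
    - {"jaw": 1, "tx": -0.1, "ty": 0.181, "tz": 0, "ax": 0, "ay": -0.003, "az": 0.6}
    - {"jaw": 1, "tx": -0.1, "ty": 0.181, "tz": 0, "ax": 0, "ay": -0.003, "az": 0.6}
    - {"jaw": 1, "tx": -0.1, "ty": 0.181, "tz": 0, "ax": 0, "ay": -0.003, "az": 0.6}
    - {"jaw": 1, "tx": -0.1, "ty": 0.181, "tz": 0, "ax": 0, "ay": -0.003, "az": 0.6}
    - {"jaw": 1, "tx": -0.1, "ty": 0.181, "tz": 0, "ax": 0, "ay": -0.003, "az": 0.6}
    - {"jaw": 1, "tx": -0.1, "ty": 0.181, "tz": 0, "ax": 0, "ay": -0.003, "az": 0.6}
    - {"jaw": 1, "tx": -0.1, "ty": 0.181, "tz": 0, "ax": 0, "ay": -0.003, "az": 0.6}
    - {"jaw": 1, "tx": -0.1, "ty": 0.181, "tz": 0, "ax": 0, "ay": -0.003, "az": 0.6}

```text
time: 12.1
tool_pos: [0.4641, -0.0892, 0.1473]
ee_rot: [-3.141, -0.001, -0.599]
wrist_force: [0.2, -0.3, -0.2]
width: 0.0943
```

```bash
python3 - <<'E'
from h import *
p,d=snapshot('wrist'); cv2.imwrite('pics/w3.png',p[:,:,::-1])
E
python3 g.py .463 -.0903 .04 -.6
```

```text
t 12.15 pos [ 0.464  -0.0891  0.1472] rpy [-3.141 -0.    -0.599] q [-0.31 -0.06  1.66  0.    1.55  1.86] F [ 1.07 -0.32 -0.42] w 0.0943
goal 0.463 -0.0903 0.04 -0.6 -> t [-0.0002  0.0016  0.1072] a [-0.0005 -0.0003  0.0013]
```

View pics/w3.png

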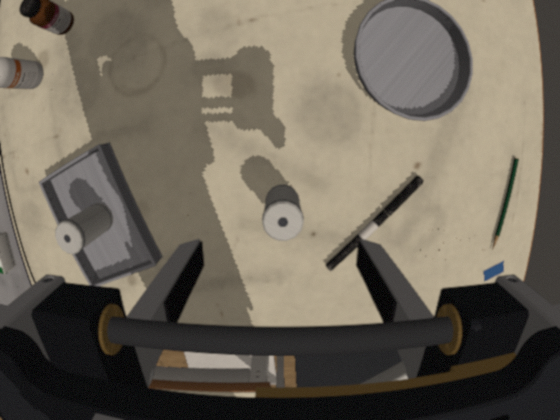

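The solid post (top at (70,238)) stands in the rectangular tray. The hollow post is centred below the gripper at (283,222), and the pen lies well below fingertip height. I grip it.

Call:
step_arm:
  steps:
    - {"jaw": 1, "tx": 0, "ty": 0.001, "tz": 0.04, "ax": 0, "ay": 0, "az": 0}
    - {"jaw": 1, "tx": 0, "ty": 0.001, "tz": 0.08, "ax": 0, "ay": 0, "az": 0}
    - {"jaw": 1, "tx": 0, "ty": 0.001, "tz": 0.107, "ax": 0, "ay": 0, "az": 0}
    - {"jaw": 1, "tx": 0, "ty": 0.001, "tz": 0.107, "ax": 0, "ay": 0, "az": 0}
    - {"jaw": 1, "tx": 0, "ty": 0.001, "tz": 0.107, "ax": 0, "ay": 0, "az": 0}
    - {"jaw": 0, "tx": 0, "ty": 0.001, "tz": 0.107, "ax": 0, "ay": 0, "az": 0}
    - {"jaw": 0, "tx": 0, "ty": 0.001, "tz": 0.107, "ax": 0, "ay": 0, "az": 0}
    - {"jaw": 0, "tx": 0, "ty": 0.001, "tz": 0.107, "ax": 0, "ay": 0, "az": 0}

```text
time: 12.95
tool_pos: [0.4647, -0.0902, 0.0419]
ee_rot: [-3.14, -0.003, -0.599]
wrist_force: [-0.6, 0.3, 0.2]
width: 0.0734
```

Call:
step_arm:
  steps:
    - {"jaw": 0, "tx": 0, "ty": 0, "tz": 0, "ax": 0, "ay": 0, "az": 0}
    - {"jaw": 0, "tx": 0, "ty": 0, "tz": 0, "ax": 0, "ay": 0, "az": 0}
    - {"jaw": 0, "tx": 0, "ty": 0, "tz": 0, "ax": 0, "ay": 0, "az": 0}
    - {"jaw": 0, "tx": 0, "ty": 0, "tz": 0, "ax": 0, "ay": 0, "az": 0}
    - {"jaw": 0, "tx": 0, "ty": 0, "tz": 0, "ax": 0, "ay": 0, "az": 0}

```text
time: 13.45
tool_pos: [0.4645, -0.0904, 0.0418]
ee_rot: [-3.141, -0.003, -0.599]
wrist_force: [-0.7, -0.3, -1.1]
width: 0.0341
```

Call:
step_arm:
  steps:
    - {"jaw": 0, "tx": 0, "ty": 0, "tz": -0.03, "ax": 0, "ay": 0, "az": 0}
    - {"jaw": 0, "tx": 0, "ty": 0, "tz": -0.06, "ax": 0, "ay": 0, "az": 0}
    - {"jaw": 0, "tx": 0, "ty": 0, "tz": -0.07, "ax": 0, "ay": 0, "az": 0}
    - {"jaw": 0, "tx": 0, "ty": 0, "tz": -0.07, "ax": 0, "ay": 0, "az": 0}
    - {"jaw": 0, "tx": 0, "ty": 0, "tz": -0.07, "ax": 0, "ay": 0, "az": 0}

```text
time: 13.95
tool_pos: [0.4636, -0.0901, 0.1105]
ee_rot: [-3.141, -0.001, -0.599]
wrist_force: [-0.1, 0.0, -1.8]
width: 0.0342
```

```bash
python3 f.py; python3 g.py .505 -.276 .11 -.6
```

```text
F [ 0.39 -0.18 -1.24] [0.36 0.45 0.58]
t 14.35 pos [ 0.464  -0.0902  0.1112] rpy [-3.141e+00 -2.000e-03 -5.990e-01] q [-0.31 -0.04  1.71  0.    1.47  1.86] F [-0.19 -0.58 -1.19] w 0.0345
goal 0.505 -0.276 0.11 -0.6 -> t [0.1385 0.1304 0.0014] a [-0.0007 -0.0022  0.0014]
```

```bash
python3 -c "
from h import *
print(np.round(camera_model('wrist')['origin']-get_obs()['tool_pos'],3))"
```

```text
[ 0.064 -0.046  0.171]
```

The camera hangs toward the hood at this yaw, so I turn the gripper half round before going there.

Call:
step_arm:
  steps:
    - {"jaw": 0, "tx": 0, "ty": 0, "tz": 0, "ax": 0, "ay": 0, "az": -0.14}
    - {"jaw": 0, "tx": 0, "ty": 0, "tz": 0, "ax": 0, "ay": 0, "az": -0.28}
    - {"jaw": 0, "tx": 0, "ty": 0, "tz": 0, "ax": 0, "ay": 0, "az": -0.42}
    - {"jaw": 0, "tx": 0, "ty": 0, "tz": 0, "ax": 0, "ay": 0, "az": -0.56}
    - {"jaw": 0, "tx": 0, "ty": 0, "tz": 0, "ax": 0, "ay": 0, "az": -0.7}
    - {"jaw": 0, "tx": 0, "ty": 0, "tz": 0, "ax": 0, "ay": 0, "az": -0.84}
    - {"jaw": 0, "tx": 0, "ty": 0, "tz": 0, "ax": 0, "ay": 0, "az": -0.98}
    - {"jaw": 0, "tx": 0, "ty": 0, "tz": 0, "ax": 0, "ay": 0, "az": -1.1}

```text
time: 15.15
tool_pos: [0.464, -0.0902, 0.1111]
ee_rot: [3.14, -0.002, 0.507]
wrist_force: [-0.3, -0.1, -2.5]
width: 0.0346
```

Call:
step_arm:
  steps:
    - {"jaw": 0, "tx": 0, "ty": 0, "tz": 0, "ax": 0, "ay": 0, "az": -0.14}
    - {"jaw": 0, "tx": 0, "ty": 0, "tz": 0, "ax": 0, "ay": 0, "az": -0.28}
    - {"jaw": 0, "tx": 0, "ty": 0, "tz": 0, "ax": 0, "ay": 0, "az": -0.42}
    - {"jaw": 0, "tx": 0, "ty": 0, "tz": 0, "ax": 0, "ay": 0, "az": -0.56}
    - {"jaw": 0, "tx": 0, "ty": 0, "tz": 0, "ax": 0, "ay": 0, "az": -0.7}
    - {"jaw": 0, "tx": 0, "ty": 0, "tz": 0, "ax": 0, "ay": 0, "az": -0.84}
    - {"jaw": 0, "tx": 0, "ty": 0, "tz": 0, "ax": 0, "ay": 0, "az": -0.98}
    - {"jaw": 0, "tx": 0, "ty": 0, "tz": 0, "ax": 0, "ay": 0, "az": -1.1}

```text
time: 15.95
tool_pos: [0.464, -0.0902, 0.1109]
ee_rot: [3.14, 0.001, 1.612]
wrist_force: [-0.7, 0.3, 0.1]
width: 0.0344
```

Call:
step_arm:
  steps:
    - {"jaw": 0, "tx": 0, "ty": 0, "tz": 0, "ax": 0, "ay": 0, "az": -0.14}
    - {"jaw": 0, "tx": 0, "ty": 0, "tz": 0, "ax": 0, "ay": 0, "az": -0.28}
    - {"jaw": 0, "tx": 0, "ty": 0, "tz": 0, "ax": 0, "ay": 0, "az": -0.42}
    - {"jaw": 0, "tx": 0, "ty": 0, "tz": 0, "ax": 0, "ay": 0, "az": -0.56}
    - {"jaw": 0, "tx": 0, "ty": 0, "tz": 0, "ax": 0, "ay": 0, "az": -0.7}
    - {"jaw": 0, "tx": 0, "ty": 0, "tz": 0, "ax": 0, "ay": 0, "az": -0.84}
    - {"jaw": 0, "tx": 0, "ty": 0, "tz": 0, "ax": 0, "ay": 0, "az": -0.9}
    - {"jaw": 0, "tx": 0, "ty": 0, "tz": 0, "ax": 0, "ay": 0, "az": -0.9}

```text
time: 16.75
tool_pos: [0.4639, -0.0902, 0.1108]
ee_rot: [3.141, 0.002, 2.512]
wrist_force: [-0.4, 0.3, -0.6]
width: 0.0341
```

```bash
python3 g.py .505 -.276 .11 2.53
```

```text
t 16.75 pos [ 0.4639 -0.0902  0.1108] rpy [3.141e+00 2.000e-03 2.512e+00] q [-0.31 -0.04  1.71  0.    1.47 -1.25] F [-0.43  0.3  -0.6 ] w 0.0341
goal 0.505 -0.276 0.11 2.53 -> t [-0.1426 -0.1259  0.001 ] a [ 0.0006  0.0017 -0.0183]
```

Call:
step_arm:
  steps:
    - {"jaw": 0, "tx": -0.03, "ty": -0.025, "tz": 0, "ax": 0, "ay": 0.002, "az": 0}
    - {"jaw": 0, "tx": -0.06, "ty": -0.05, "tz": 0, "ax": 0, "ay": 0.002, "az": 0}
    - {"jaw": 0, "tx": -0.09, "ty": -0.08, "tz": 0, "ax": 0, "ay": 0.002, "az": 0}
    - {"jaw": 0, "tx": -0.12, "ty": -0.105, "tz": 0, "ax": 0, "ay": 0.002, "az": 0}
    - {"jaw": 0, "tx": -0.143, "ty": -0.126, "tz": 0, "ax": 0, "ay": 0.002, "az": 0}
    - {"jaw": 0, "tx": -0.143, "ty": -0.126, "tz": 0, "ax": 0, "ay": 0.002, "az": 0}
    - {"jaw": 0, "tx": -0.143, "ty": -0.126, "tz": 0.03, "ax": 0, "ay": 0.002, "az": 0}
    - {"jaw": 0, "tx": -0.143, "ty": -0.126, "tz": 0.05, "ax": 0, "ay": 0.002, "az": 0}

```text
time: 17.55
tool_pos: [0.5051, -0.2757, 0.0599]
ee_rot: [3.14, -0.001, 2.51]
wrist_force: [0.1, 0.3, -1.6]
width: 0.0339
```

```bash
python3 g.py .505 -.276 .0455 2.512
```

```text
t 17.55 pos [ 0.5051 -0.2757  0.0599] rpy [ 3.14e+00 -1.00e-03  2.51e+00] q [-0.6   0.22  1.53  0.    1.39 -1.54] F [ 0.09  0.27 -1.56] w 0.0339
goal 0.505 -0.276 0.0455 2.512 -> t [-0.0002 -0.0003  0.0144] a [ 0.0011 -0.0012 -0.0017]
```

Call:
step_arm:
  steps:
    - {"jaw": 0, "tx": 0, "ty": 0, "tz": 0.008, "ax": 0, "ay": 0, "az": 0}
    - {"jaw": 0, "tx": 0, "ty": 0, "tz": 0.012, "ax": 0, "ay": 0, "az": 0}
    - {"jaw": 0, "tx": 0, "ty": 0, "tz": 0.014, "ax": 0, "ay": 0, "az": 0}
    - {"jaw": 0, "tx": 0, "ty": 0, "tz": 0.015, "ax": 0, "ay": 0, "az": 0}
    - {"jaw": 0, "tx": 0, "ty": 0, "tz": 0.015, "ax": 0, "ay": 0, "az": 0}
    - {"jaw": 0, "tx": 0, "ty": 0, "tz": 0.015, "ax": 0, "ay": 0, "az": 0}

```text
time: 18.15
tool_pos: [0.5056, -0.2759, 0.0458]
ee_rot: [3.14, 0.0, 2.51]
wrist_force: [-0.3, -0.2, -0.5]
width: 0.0341
```

Call:
step_arm:
  steps:
    - {"jaw": 0, "tx": 0, "ty": 0, "tz": 0.001, "ax": 0, "ay": 0, "az": 0}
    - {"jaw": 0, "tx": 0, "ty": 0, "tz": 0.001, "ax": 0, "ay": 0, "az": 0}
    - {"jaw": 0.6, "tx": 0, "ty": 0, "tz": 0.001, "ax": 0, "ay": 0, "az": 0}
    - {"jaw": 0.6, "tx": 0, "ty": 0, "tz": 0.001, "ax": 0, "ay": 0, "az": 0}
    - {"jaw": 0.6, "tx": 0, "ty": 0, "tz": 0.001, "ax": 0, "ay": 0, "az": 0}
    - {"jaw": 0.6, "tx": 0, "ty": 0, "tz": -0.03, "ax": 0, "ay": 0, "az": 0}
    - {"jaw": 0.6, "tx": 0, "ty": 0, "tz": -0.07, "ax": 0, "ay": 0, "az": 0}
    - {"jaw": 0.6, "tx": 0, "ty": 0, "tz": -0.11, "ax": 0, "ay": 0, "az": 0}

```text
time: 18.95
tool_pos: [0.505, -0.2757, 0.1565]
ee_rot: [3.14, -0.001, 2.51]
wrist_force: [0.5, -0.7, 0.4]
width: 0.0563
```

Call:
step_arm:
  steps:
    - {"jaw": 0.6, "tx": 0, "ty": 0, "tz": -0.03, "ax": 0, "ay": 0, "az": 0}
    - {"jaw": 0.6, "tx": 0.05, "ty": 0, "tz": -0.05, "ax": 0, "ay": 0, "az": 0}
    - {"jaw": 0.6, "tx": 0.1, "ty": 0, "tz": -0.05, "ax": 0, "ay": 0, "az": 0}
    - {"jaw": 0.6, "tx": 0.13, "ty": 0, "tz": -0.05, "ax": 0, "ay": 0, "az": 0}
    - {"jaw": 0.6, "tx": 0.13, "ty": 0, "tz": -0.05, "ax": 0, "ay": 0, "az": 0}
    - {"jaw": 0.6, "tx": 0.13, "ty": 0, "tz": -0.05, "ax": 0, "ay": 0, "az": 0}

```text
time: 19.55
tool_pos: [0.4002, -0.1991, 0.2073]
ee_rot: [3.14, 0.001, 2.51]
wrist_force: [0.0, -0.6, 1.1]
width: 0.0561
```

```bash
python3 - <<'E'
from h import *
ims=[]
for c in("top","scene"):
    p,d=snapshot(c);P=pts(c,d,np.ones(d.shape,bool)); ims.append(p[100:320,120:460])
    for x,y in((.563,.09),(.505,-.276)):
        t=P[(np.hypot(P[:,0]-x,P[:,1]-y)<.06)&(abs(P[:,2]-.073)<.007)]; print(c,len(t),t.mean(0).round(4) if len(t) else '')
o=get_obs(); print(o["time"],o["wrist_force"].round(2),o["tool_pos"].round(3))
cv2.imwrite('pics/end.png',np.hstack(ims)[:,:,::-1])
E
```

```text
top 297 [0.5618 0.0894 0.0739]
top 293 [ 0.5103 -0.2768  0.0736]
scene 174 [0.5624 0.0873 0.0718]
scene 310 [ 0.5098 -0.2789  0.0721]
19.65 [ 0.27  0.28 -0.22] [ 0.401 -0.2    0.207]
```

View pics/end.png

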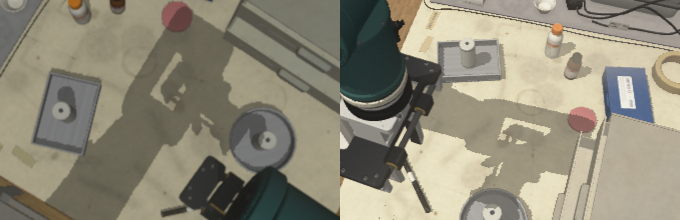

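Both posts stand upright in their trays: top crop at (61,111) and (267,140). The gripper is clear of both, so I hand in the job.

```bash
python3 -c "
from bench import *
print(close_job())"
```

```text
the job is handed in; nothing more can be done
None
```

The solid post now stands upright in the rectangular tray and the hollow one in the round tray. Both are released, and I handed the job in at about 20 s of the 61 s allowed.

- **Telling them apart:** I lifted the nearer post first and felt about 1.3 N, so it is the hollow one. I set it back down because the solid post was named first. The farther post gave about 3.4 N, so it is the solid one. A second lift of the hollow post read 1.2 N. The force reading wavers by about 0.5 N, well below the 2 N difference.
- **Last checks:** The top and scene cameras both put the post tops at about 73 mm, which is upright on the 3 mm tray floors.
    - The solid post is within about 4 mm of its tray's centre, and the hollow post within about 3 mm.
    - The gripper was clear of everything, with only noise on the wrist force.
- **Disagreements:** The task note puts the hood at the left (y +0.30), but both cameras show it at the right (y about −0.2 to −0.43). I went by the cameras and turned the gripper half round so its camera faced away from the hood. The network missed some objects (one tray in each view, and the nearer post), so I took those positions from depth data.

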